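Unstack the coffee tools into their holders

ROBOT

A 6-joint arm with a two-finger parallel gripper is mounted at the origin on a cart in front of the work surface, level with it; the furniture and walls round the work are solid. World frame = base frame: x ahead of the robot, y to its left, z up, the work surface at z = 0. Lengths are in mm, angles in degrees, forces in N, time in s.
With the tool pointing down it reaches from about 300 to 850 mm from the base axis. Payload 4.2 kg.
Tool frame: the origin (TCP) lies between the finger pads; the fingertips stand 14 mm ahead of it and the grasp point (between the pads) lies 5 mm behind it; z points along the fingers, y is the line along which they close (so a half turn about z gives the same grasp; the last joint's range is limited). The gripper opens to 91 mm and grips with 3 to 60 N. Pads are 32 mm wide; open, the fingers measure 118 mm over their backs; the gripper's body (76 mm by 178 mm) begins 60 mm behind the grasp point.
Start: joints at [70.187, 18.312, 89.639, -0, 72.044, -1.146], TCP at [184.041, 544.767, 227.976] pointing down, gripper open.
Joint ranges: [-177.97, 177.97], [-48.28, 115.42], [12.27, 149.76], [-77.06, 257.06], [2.81, 150.46], [-146.56, 146.56]. Speed limits (degrees/s): [147.25, 147.25, 180, 180, 180, 180].

INTERFACE

Orientations are given as [roll, pitch, yaw] about the fixed x, y, z axes, in that order (R = Rz(yaw) Ry(pitch) Rx(roll)).
In Python, from workcell import * gives the robot as it stands. The module is installed in compiled form; this text tells all that it offers.
- The arm moves only by the tool send_rows, never from a script. Its argument "deltas" is a list of rows, each a list of 2 entries, a list of its own where there are three numbers: the shift along the tool's x, y, z normalised to -1 to 1, where 1 is 0.5 m, then the turn, a rotation vector about the tool's x, y, z normalised to -1 to 1, where 1 is 0.5 rad. A call has 1 to 10 rows; each row shifts and turns the commanded pose from where the row before left it, along the tool's axes as they then stand; what a row does not reach is not made up. A row lasts 1/10 s, in which the tool goes at most 50 mm and 8.59 degrees, less where a joint would pass 70% of its speed; a pose out of reach is approached as far as the arm can. A call with a number of a shift or a turn outside -1 to 1 is refused whole. A call with a gripper value outside its range is refused whole. "grip" is the closure, from 0 (fully open) to 1 (shut), set as the call begins (left out, the last holds). The fingers move at their own pace and stop on an object; "grip_force" is the grip in N (left out, the last holds). Time passes only in rows, so rows that do not move let the fingers close. It gives the time, the measured TCP pose, the force, the opening and the grip force at its end, in the units of the state.
- state(): the state, without advancing time (a new reading comes with each control period).
- grab_frame(name): name is "scene" or "side" or "wrist"; returns the picture (384x512x3 uint8, red, green, blue); there is no depth.
- calibration(name): a dict with "mtx" (3x3 intrinsics, pixels), "R" (3x3) and "t" (3): a world point X has camera coordinates R X + t. Camera axes: x right, y down, z forward; pixel columns grow to the right and rows downward; lengths in mm; the calibration is good to about 2 mm. The wrist camera is an equidistant fisheye: a pixel r from the principal point sees the ray r / f radians off the axis. A picture is of the moment at which its call begins: read the wrist's pose just before it. calibration takes no time and is no camera call; for the wrist camera it gives the pose at the moment of the call.
- job_done(): hands the job in; it is judged then, once.
Trained networks look in the newest picture that a camera, given by its name, has taken for a name from the list of things; names that differ only in an ending like _2 or _b are one class to them, and where a whole thing is asked for, a point or a joint stands for the part that bears it (a point fixed in the world has none). Each returns a list of dicts, best first, with "p" (0 to 1); they miss things now and then, are a little off and sometimes report something else, mostly with a low value. They report only what shows in the picture. A call takes as long as a camera call. They do not tell look-alikes from the thing itself.
- trace(camera, label): "pixels" (384x512 bool, what is visible of it) and "bbox" ([left, top, width, height] in pixels, round what is visible of it).
The state is a dict: "time_s": time; "qpos": joint angles; "qvel": joint speeds; "effort": joint torques, N m; "ee_pos": TCP position; "ee_rot": TCP orientation; "force": force on the tool from outside, world axes, zero at the start; "torque": the same for the moment, N m; "gripper_width": finger opening in mm; "gripper_force": force on a finger pad.
Only numpy, scipy, OpenCV 4.12 (cv2) and the standard library are available. Lean on these libraries where they do the work, as an engineer would, in place of code of your own. Each camera call takes 0.05 s, during which the arm holds its last target. There are 200 camera calls.

TASK

The four coffee tools are piled on one another; take the pile apart from the top down, one tool at a time, and put each straight into its own wooden holder: the tamper into the hole of the square block, handle up and fully home, then the leveller flat in the round dish, the dosing cup (still mouth down) flat in the square tray, and last the dosing ring over the post of the round stand, flat on its base. Keep every tool upright throughout, set each down rather than dropping it, and leave the salt shaker and the spice jar standing where they are. Finish with everything let go of and at rest.

Things in the scene. Friction and masses are not known exactly. Their poses are not given: they have to be found in the camera images.
- tamper: Coffee tamper, top of the pile: steel foot 42 mm in diameter, 24 mm high, lower edge chamfered (3 mm high, 2.5 mm wide); shoulder up to 27 mm; brass neck 21 mm in diameter (27 to 35 mm); upright dark wooden handle 27 mm in diameter (straight from 45 to 78 mm above the underside). 85 mm tall, about 0.3 kg. Origin at the centre of its underside, z up. Round: yaw means nothing.
- leveller: Coffee leveller, second from the top (the tamper stands on it): steel disc 50 mm in diameter and 12 mm high with a black ribbed round grip 46 mm in diameter above it, 34 mm tall in all, flat top, about 0.2 kg. Origin at the centre of its underside, z up.
- dosing_cup: Steel dosing cup standing mouth down, third from the top (the leveller stands on it): body 50 mm in diameter, with a 58 mm flange (lowest 5 to 7 mm) at the bottom; 45 mm tall, closed flat top, about 0.15 kg. Origin at the centre of its underside (the flange side), z up as it stands.
- dosing_ring: Plain aluminium ring at the bottom of the pile, lying flat on the worktop under the cup: 66 mm outside and 40 mm inside diameter, 20 mm high, about 0.12 kg. Origin at the centre of its underside, z up.
- bored_block: Square wooden block with a round hole in its top, for the tamper: 80 x 80 mm, 38 mm high, fixed. The hole is in the middle, 44.4 mm in diameter (1.2 mm play all round the tamper's foot), with a 3 mm chamfer at its mouth, 22 mm deep: its floor lies 16 mm above the origin. Origin at the centre of the block's underside, on the worktop; z up.
- round_dish: Round wooden dish with a low rim, for the leveller: 82 mm outside and 72 mm inside diameter, floor 5 mm and rim 11 mm above the worktop, fixed. Origin at the centre of its underside, z up.
- square_tray: Square wooden tray with a low rim, for the dosing cup: 90 x 90 mm outside, 80 x 80 mm inside, floor 5 mm and rim 12 mm above the worktop, fixed. Origin at the centre of its underside, z up, x and y along its sides.
- post_stand: Round wooden base 90 mm in diameter and 10 mm high with an upright steel post 20 mm in diameter in its centre, for the dosing ring; the post's rounded top is 40 mm above the worktop. Fixed. Origin at the centre of its underside, z up.
- shaker: Bystander, not to be disturbed: loose glass salt shaker with grey cap, 44 mm in diameter, 90 mm tall, standing among the tools. Origin at the centre of its underside.
- spice_jar: Bystander, not to be disturbed: loose glass spice jar with red cap, 41 mm in diameter, 105 mm tall, to the right at the back, in front of the bread bin. Origin at the centre of its underside.
Things that resemble listed ones, but are neither listed nor needed, are in the scene too. What is shaped like the dosing_cup but purple is not meant.

How it is judged:
By the outcome, as a careful person would: the job done as asked, in the order asked, and still so for the second after the job is handed in, with the robot touching nothing.
It also fails if it takes over 120 s, if anything falls off the work surface, if the arm or the gripper's body presses on something with over 40 N, if the wrist force passes 120 N, or if a joint passes its speed limit or range.

## Working session

There is one attempt and no reset: what is moved stays moved. The work goes in short steps, Python scripts to look and compute and a tool call to move; the robot and the scene stay as the last step left them, time stands still between calls to the robot, and variables do not carry over. Pictures are saved under pics/ and viewed, at most 14 in all, crops included, and the job is handed in when it is done.

Besides the shell and the picture viewer there is one more tool, called in YAML: its name, and indented under it one key for each argument. send_rows: Moves the arm, as the interface text tells. Scaled input: -1 to 1 covers 0.5 m each way for a shift and 0.5 rad each way for a turn. Its arguments: {"type":"object","properties":{"deltas":{"type":"array","items":{"type":"array"}},"grip":{"type":"number"},"grip_force":{"type":"number"}},"required":["deltas"]}

```bash
mkdir -p pics; python3 - <<'E'
from workcell import *
import cv2,numpy as np
s=state();print(s)
ims=[]
for c in ("scene","side"):
    ims.append(grab_frame(c)); k=calibration(c); print(c,k)
    for n in ("tamper","leveller","dosing_cup","dosing_ring","bored_block","round_dish","square_tray","post_stand","shaker","spice_jar"):
        for d in trace(c,n)[:3]: print(n,round(d["p"],2),d["bbox"])
for c,i in zip("ab",ims): cv2.imwrite(f"pics/{c}1.png",cv2.resize(i[:,:,::-1],(768,576)))
w=grab_frame("wrist");cv2.imwrite("pics/w1.png",w[:,:,::-1]);print(calibration("wrist"))
E
```

```text
{'time_s': 0.0, 'qpos': array([ 7.01873033e+01,  1.83513561e+01,  8.97066059e+01,  4.74115779e-04,
        7.20450617e+01, -1.14478454e+00]), 'qvel': array([-0.05736441,  0.05336593, -0.04843225,  0.06099743, -0.07910205,
       -0.07247569]), 'effort': array([ 3.59157621e-04, -4.12453079e+01, -2.31972599e+01,  7.27389520e-02,
        4.58350161e-02, -1.61919270e-04]), 'ee_pos': array([183.86728568, 544.29229346, 227.12177808]), 'ee_rot': array([-1.79897006e+02, -2.50897446e-03,  1.61331939e+02]), 'force': array([ 0.49747378, -0.43279527, -0.02400134]), 'torque': array([-0.01292044, -0.00408301, -0.00235864]), 'gripper_force': 0.0, 'gripper_width': 91.05288633325462}
scene {'mtx': array([[394.39053327,   0.        , 254.4434511 ],
       [  0.        , 394.39053327, 189.04827311],
       [  0.        ,   0.        ,   1.        ]]), 'R': array([[-0.86112225, -0.50838046,  0.00421653],
       [-0.37903557,  0.63645935, -0.67175259],
       [ 0.33882224, -0.58005932, -0.74076358]]), 't': array([438.13003224, 281.14809614, 772.73958484])}
tamper 0.62 [273.7, 163.6, 18.4, 37.9]
leveller 
[... 1098 characters left out ...]
_ring 0.18 [238.8, 169.5, 20.0, 41.7]
bored_block 0.66 [158.3, 164.2, 52.3, 37.5]
round_dish 0.84 [274.8, 239.6, 40.1, 31.8]
square_tray 0.73 [240.5, 153.7, 54.1, 32.4]
post_stand 0.78 [252.3, 303.8, 52.9, 49.2]
shaker 0.8 [239.4, 169.7, 19.6, 43.0]
spice_jar 0.57 [336.5, 242.2, 26.1, 53.8]
{'mtx': array([[297.31863964,   0.        , 260.86820247],
       [  0.        , 297.31863964, 190.71375863],
       [  0.        ,   0.        ,   1.        ]]), 'R': array([[ 3.19790937e-01,  9.47488114e-01, -1.71879106e-04],
       [ 9.19392846e-01, -3.10264520e-01,  2.41769978e-01],
       [ 2.29020853e-01, -7.74738723e-02, -9.70333576e-01]]), 't': array([-573.9738413 ,  -27.70121287,  390.79121947])}
```

View pics/a1.png

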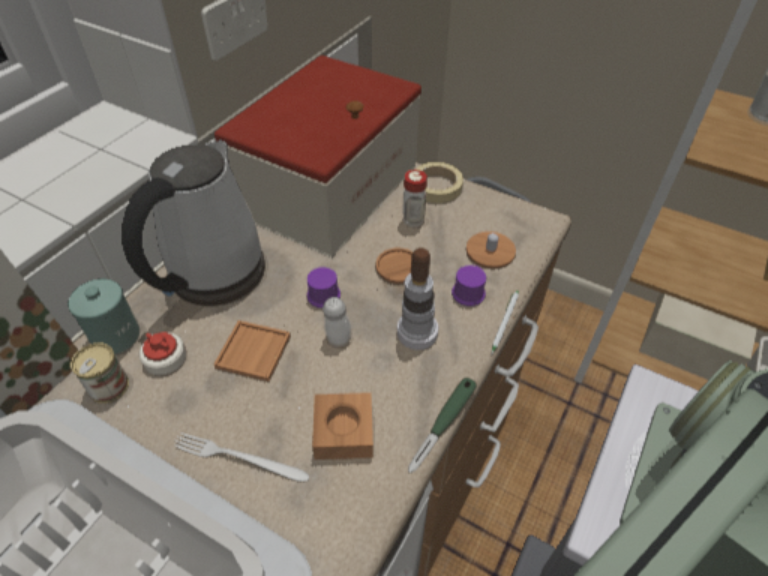

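View pics/b1.png

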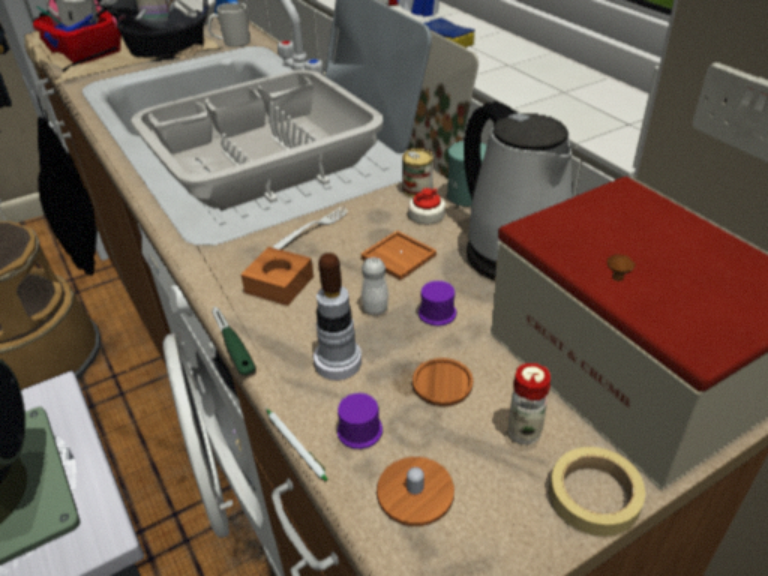

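The scene view (768 px wide) shows the pile at (418,300), block (343,425), dish (400,265), tray (253,350), post stand (491,248), shaker (337,322) and jar (414,197). The purple cups are decoys. The side view agrees, with the pile at (335,320) and the post at (415,480).

```bash
cat > h.py <<'E'
from workcell import *
import cv2,numpy as np
from scipy.optimize import least_squares
def circ(r,z,n=48):
    a=np.linspace(0,2*np.pi,n,False); return np.c_[r*np.cos(a),r*np.sin(a),0*a+z]
def sq(h,z): return np.array([[x,y,z] for x in(-h,h) for y in(-h,h)],float)
C=np.vstack
M=dict(tamper=C([circ(21,3),circ(21,24),circ(13.5,78),circ(10,84)]),leveller=C([circ(25,0),circ(25,12),circ(23,34)]),
 dosing_cup=C([circ(29,0),circ(29,6),circ(25,45)]),dosing_ring=C([circ(33,0),circ(33,20)]),bored_block=C([sq(40,0),sq(40,38)]),
 round_dish=C([circ(41,0),circ(41,11)]),square_tray=C([sq(45,0),sq(45,12)]),post_stand=C([circ(45,0),circ(45,10),circ(10,37),circ(7,40)]),
 shaker=C([circ(22,0),circ(22,50),circ(15,88)]),spice_jar=C([circ(20.5,0),circ(20.5,103)]))
def proj(X,k,fish):
    c=X@k["R"].T+k["t"]; f=k["mtx"][0,0]; o=k["mtx"][:2,2]
    if not fish: return c[:,:2]/c[:,2:]*f+o
    r=np.hypot(c[:,0],c[:,1]); th=np.arctan2(r,c[:,2]); return c[:,:2]/r[:,None]*(f*th)[:,None]+o
def bb(p): return np.r_[p.min(0),p.max(0)]
def fit(name,obs,x0=(450,400,0),yaw=False,fixz=None):
    """obs: list of (cal,fish,bbox ltwh,use4)"""
    def pose(v):
        a=v[3] if yaw else 0; R=np.array([[np.cos(a),-np.sin(a),0],[np.sin(a),np.cos(a),0],[0,0,1]])
        z=v[2] if fixz is None else fixz
        return M[name]@R.T+[v[0],v[1],z]
    def f(v):
        r=[]
        for k,fi,b,u in obs:
            t=np.r_[b[0],b[1],b[0]+b[2],b[1]+b[3]]; r.append((bb(proj(pose(v),k,fi))-t)*u)
        return np.concatenate(r)
    s=[least_squares(f,list(x0)+([a] if yaw else []),loss="soft_l1",x_scale=[10,10,10]+([.1] if yaw else [])) for a in ([0,.4,.8,1.2] if yaw else [0])]
    s=min(s,key=lambda q:q.cost); return s.x,f(s.x)
E
python3 - <<'E'
from h import *
np.set_printoptions(precision=1,suppress=True)
cs,cd,cw=[calibration(c) for c in("scene","side","wrist")]
U=np.ones(4)
S=dict(tamper=[273.7,163.6,18.4,37.9],leveller=[264.9,199.0,25.0,13.5],dosing_cup=[267.1,209.2,23.9,20.2],dosing_ring=[263.6,217.9,25.7,14.3],bored_block=[205.6,260.0,42.8,47.9],round_dish=[249.9,163.1,23.9,28.7],square_tray=[145.8,219.6,45.5,35.3],post_stand=[308.9,153.1,33.9,25.5],shaker=[215.1,200.3,18.1,29.7],spice_jar=[265.8,115.1,21.4,34.3])
D=dict(tamper=[210.0,164.8,22.3,47.8],leveller=[210.9,208.0,27.7,17.9],dosing_cup=[215.4,217.2,24.1,26.3],dosing_ring=[209.2,240.7,29.2,13.7],bored_block=[158.3,164.2,52.3,37.5],round_dish=[274.8,239.6,40.1,31.8],square_tray=[240.5,153.7,54.1,32.4],post_stand=[252.3,303.8,52.9,49.2],shaker=[239.4,169.7,19.6,43.0],spice_jar=[336.5,242.2,26.1,53.8])
for n in S:
    us,ud=U.copy(),U.copy()
    if n in("leveller","dosing_cup","dosing_ring"): us[1]=ud[1]=0
    if n=="round_dish": us[2]=us[3]=0.0
    if n=="square_tray": ud[3]=1
    v,r=fit(n,[(cs,0,S[n],us),(cd,0,D[n],ud)],yaw=n in("bored_block","square_tray"))
    print(n,v,r)
    for d in trace("wrist",n)[:3]: print("   w",round(d["p"],2),d["bbox"], bb(proj(M[n]+v[:3],cw,1)))
E
```

```text
tamper [464.9 -41.2 102.8] [-2.1 -0.6 -0.9 -1.9 -1.4  3.9 -0.9  0.1]
leveller [472.4 -37.1  67.1] [ 0.7 -0.  -2.2 -0.4  0.5 -0.  -1.6  0.2]
dosing_cup [468.1 -40.8  24.3] [-1.3 -0.  -0.6 -4.7 -4.6 -0.  -0.2  1.4]
dosing_ring [468.2 -38.6  -0.1] [-0.2 -0.   2.   0.7 -0.3 -0.   3.  -0.4]
bored_block [474.7 170.8   1.5   0.7] [ 0.2  0.  -0.1  0.   2.1 -0.8 -2.3  0.6]
round_dish [ 564.7 -152.8    2.1] [ 0.3  0.4  0.  -0.  -0.3 -1.4  0.7  0.7]
square_tray [668.8 127.6  -5.4   2.1] [-1.7 -1.7 -1.  -1.1 -1.2  1.2 -6.2  1.7]
post_stand [ 444.3 -274.6   -1. ] [ 0.1 -0.2 -0.2 -0.   0.3  0.7 -0.4 -0.5]
   w 0.62 [0.0, 346.9, 16.2, 28.9] [ -3.7 347.1  22.  373.8]
shaker [571.   34.3  -0.2] [-0.9 -4.   0.8  2.6 -0.4  1.   0.5 -0.7]
spice_jar [ 599.6 -270.5    1.1] [ 2.2 -1.  -2.8  3.  -1.3 -0.7  1.2  0.7]
```

View pics/w1.png

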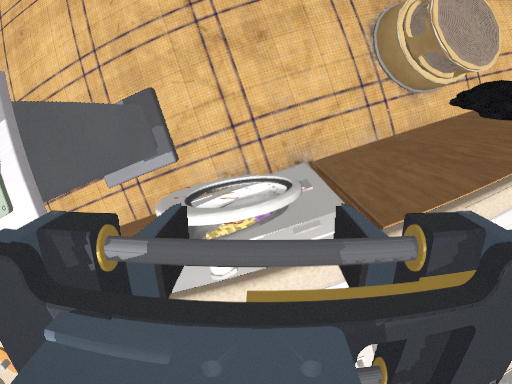

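The wrist view mostly shows the floor and the gripper, so I'm moving above the work to refine the measurements.

send_rows:
  deltas:
    - [[0,0,-0.08],[0,0,0]]
    - [[0,0,-0.08],[0,0,0]]
    - [[0,0,-0.08],[0,0,0]]
    - [[-0.0446,-0.0669,0],[0,0,0]]
    - [[-0.0446,-0.0669,0],[0,0,0]]
    - [[-0.0446,-0.0669,0],[0,0,0]]
    - [[-0.0446,-0.0669,0],[0,0,0]]
    - [[-0.0446,-0.0669,0],[0,0,0]]
    - [[-0.0446,-0.0669,0],[0,0,0]]
    - [[-0.0446,-0.0669,0],[0,0,0]]

```text
time_s: 2.65
ee_pos: [257.0, 271.4, 348.1]
ee_rot: [180.0, 0.0, 161.4]
force: [0.3, 0.2, 0.3]
gripper_width: 91.3
gripper_force: 0.0
```

send_rows:
  deltas:
    - [[-0.0446,-0.0669,0],[0,0,0]]
    - [[-0.0446,-0.0669,0],[0,0,0]]
    - [[-0.0446,-0.0669,0],[0,0,0]]
    - [[-0.0446,-0.0669,0],[0,0,0]]
    - [[-0.0446,-0.0669,0],[0,0,0]]
    - [[-0.0446,-0.0669,0],[0,0,0]]
    - [[-0.0446,-0.0669,0],[0,0,0]]
    - [[0,0,0],[0,0,0.2963]]
    - [[0,0,0],[0,0,0.2963]]
    - [[0,0,0],[0,0,0.2963]]

```text
time_s: 3.65
ee_pos: [329.9, 0.6, 348.0]
ee_rot: [180.0, 0.0, 135.4]
force: [-0.1, -0.7, 0.7]
gripper_width: 91.3
gripper_force: 0.0
```

send_rows:
  deltas:
    - [[0,0,0],[0,0,0.2963]]
    - [[0,0,0],[0,0,0.2963]]
    - [[0,0,0],[0,0,0.2963]]
    - [[0,0,0],[0,0,0.2963]]
    - [[0,0,0],[0,0,0.2963]]
    - [[0,0,0],[0,0,0.2963]]
    - [[0,0,0],[0,0,0.2963]]
    - [[0,0,0],[0,0,0.2963]]
    - [[0,0,0],[0,0,0.2963]]
    - [[0,0,0],[0,0,0.2963]]

```text
time_s: 4.65
ee_pos: [329.8, 1.2, 348.0]
ee_rot: [180.0, -0.0, 50.6]
force: [0.9, 0.3, 0.7]
gripper_width: 91.1
gripper_force: 0.0
```

send_rows:
  deltas:
    - [[0,0,0],[0,0,0.2963]]
    - [[0,0,0],[0,0,0.2963]]
    - [[0,0,0],[0,0,0.2963]]
    - [[0,0,0],[0,0,0.2963]]
    - [[0,0,0],[0,0,0.2963]]
    - [[0,0,0],[0,0,0.2963]]
    - [[0,0,0],[0,0,0]]
    - [[0,0,0],[0,0,0]]

```text
time_s: 5.45
ee_pos: [329.8, 1.2, 348.0]
ee_rot: [-180.0, -0.0, 0.2]
force: [0.4, 0.0, 0.3]
gripper_width: 91.1
gripper_force: 0.0
```

```bash
cat > look.py <<'E'
import sys,pickle
from h import *
tag=sys.argv[1]; names=sys.argv[2:] or list(M)
k=calibration("wrist"); im=grab_frame("wrist"); cv2.imwrite(f"pics/{tag}.png",im[:,:,::-1])
o={n:[(d["p"],d["bbox"],d["pixels"]) for d in trace("wrist",n)[:4]] for n in names}
pickle.dump((k,o),open(tag+".pkl","wb"))
for n in o: print(n,[(round(p,2),[round(float(x),1) for x in b]) for p,b,_ in o[n]])
E
python3 look.py v1
```

```text
tamper [(0.95, [272.3, 43.9, 37.9, 35.4])]
leveller [(0.68, [272.0, 65.7, 31.0, 21.7])]
dosing_cup [(0.79, [267.7, 69.2, 36.4, 24.8]), (0.78, [336.9, 86.9, 39.5, 28.7]), (0.71, [226.5, 0.0, 27.1, 28.6])]
dosing_ring []
bored_block [(0.67, [129.7, 43.2, 68.1, 66.3]), (0.67, [386.1, 76.2, 45.6, 53.3])]
round_dish [(0.97, [329.0, 6.6, 40.4, 41.0])]
square_tray [(0.54, [388.3, 76.8, 44.2, 56.4])]
post_stand [(0.67, [387.5, 78.1, 45.0, 53.3])]
shaker [(0.86, [227.7, 1.6, 24.0, 26.0]), (0.41, [273.6, 44.2, 36.5, 34.6])]
spice_jar [(0.79, [399.1, 0.0, 49.7, 30.0])]
```

View pics/v1.png

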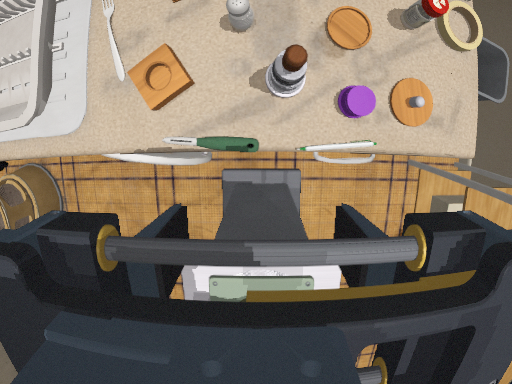

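send_rows:
  deltas:
    - [[0.04,0,0],[0,0,0]]
    - [[0.06,-0.03,0],[0,0,0]]
    - [[0.06,-0.03,0],[0,0,0]]
    - [[0.06,-0.03,0],[0,0,0]]
    - [[0.04,0,0],[0,0,0]]
    - [[0,0,0],[0,0,0]]
    - [[0,0,0],[0,0,0]]

```text
time_s: 6.7
ee_pos: [459.5, 46.2, 347.5]
ee_rot: [180.0, 0.1, 0.1]
force: [-0.0, -0.6, 0.8]
gripper_width: 91.2
gripper_force: 0.0
```

```bash
python3 look.py v2
```

```text
tamper [(0.92, [308.1, 148.8, 35.6, 28.1])]
leveller [(0.69, [300.6, 141.6, 26.0, 28.2])]
dosing_cup [(0.9, [287.9, 32.6, 37.9, 36.9]), (0.73, [363.7, 159.6, 34.1, 35.3]), (0.62, [295.0, 137.1, 27.0, 32.2])]
dosing_ring [(0.49, [287.0, 139.6, 21.2, 36.4])]
bored_block [(0.92, [154.1, 117.8, 65.1, 67.7])]
round_dish [(0.95, [353.7, 79.9, 40.9, 43.5])]
square_tray [(0.85, [182.6, 4.6, 65.9, 65.5])]
post_stand [(0.64, [406.4, 148.5, 41.3, 50.9])]
shaker [(0.95, [254.6, 75.7, 27.7, 26.9])]
spice_jar [(0.66, [422.6, 68.9, 52.3, 31.6]), (0.48, [289.9, 138.3, 27.6, 39.9])]
```

View pics/v2.png

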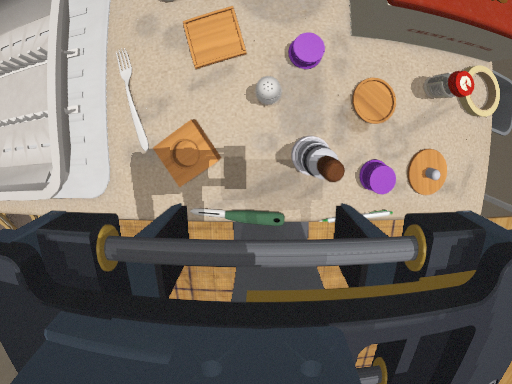

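Both wrist views are clear: the pile is at (287,70) in v1 and (318,158) in v2. Next I fit poses over all the views.

```bash
cat > fit1.py <<'E'
from h import *
import pickle
np.set_printoptions(precision=1,suppress=True)
cs,cd=calibration("scene"),calibration("side")
S=dict(tamper=[273.7,163.6,18.4,37.9],leveller=[264.9,199.0,25.0,13.5],dosing_cup=[267.1,209.2,23.9,20.2],dosing_ring=[263.6,217.9,25.7,14.3],bored_block=[205.6,260.0,42.8,47.9],square_tray=[145.8,219.6,45.5,35.3],post_stand=[308.9,153.1,33.9,25.5],shaker=[215.1,200.3,18.1,29.7],spice_jar=[265.8,115.1,21.4,34.3])
D=dict(tamper=[210.0,164.8,22.3,47.8],leveller=[210.9,208.0,27.7,17.9],dosing_cup=[215.4,217.2,24.1,26.3],dosing_ring=[209.2,240.7,29.2,13.7],bored_block=[158.3,164.2,52.3,37.5],round_dish=[274.8,239.6,40.1,31.8],square_tray=[240.5,153.7,54.1,32.4],post_stand=[252.3,303.8,52.9,49.2],shaker=[239.4,169.7,19.6,43.0],spice_jar=[336.5,242.2,26.1,53.8])
k1,o1=pickle.load(open("v1.pkl","rb"));k2,o2=pickle.load(open("v2.pkl","rb"))
W1={n:o1[n][0][1] for n in("tamper","bored_block","round_dish","shaker")}
W1["post_stand"]=o1["post_stand"][0][1]
W2={n:o2[n][0][1] for n in("tamper","bored_block","round_dish","shaker","square_tray","post_stand","spice_jar")}
U=np.ones(4)
for n in M:
    us,ud=U.copy(),U.copy()
    if n in("leveller","dosing_cup","dosing_ring"): us[1]=ud[1]=0
    base=[(c,0,A[n],u) for c,A,u in((cs,S,us),(cd,D,ud)) if n in A]
    w=[(c,1,A[n],U) for c,A in((k1,W1),(k2,W2)) if n in A]
    y=n in("bored_block","square_tray")
    for lab,ob in(("all",base+w),("wrist",w)):
        if ob: v,r=fit(n,ob,yaw=y,x0=(500,0,0)); print(n,lab,v,r.astype(int))
A=o1["dosing_cup"][1][1],o2["dosing_cup"][1][1]
print("purple1",fit("dosing_cup",[(k1,1,A[0],U),(k2,1,A[1],U)])[0])
print("purple2",fit("dosing_cup",[(k2,1,o2["dosing_cup"][0][1],U)],fixz=0)[0])
E
python3 fit1.py
```

```text
tamper all [468.3 -38.6 100.9] [-3  0 -2 -1  0  3  0  0  2  0 -1  2 -1 -2  2  5]
tamper wrist [471.9 -40.6  87.8] [ 3  0 -1  1 -1 -5  0  0]
leveller all [472.4 -37.1  67.1] [ 0  0 -2  0  0  0 -1  0]
dosing_cup all [468.1 -40.8  24.3] [-1  0  0 -4 -4  0  0  1]
dosing_ring all [468.2 -38.6  -0.1] [0 0 1 0 0 0 3 0]
bored_block all [472.6 167.5  -1.1   0.5] [ 0  0  1  0  1  0 -1  3 -1  0 -3 -1  0  1  1  0]
bored_block wrist [472.7 168.7 -12.3   0.7] [ 0  0 -1  0  0  0  3  0]
round_dish all [ 564.2 -152.4   -1.5] [ 0  0  0  1 -3 -1  2  2 -2 -2  1  0]
round_dish wrist [ 565.3 -157.   -11. ] [-1  0  3  3 -1 -2  1  0]
square_tray all [671.3 124.7  -8.4   0.4] [-2 -3  0  0  0  1 -4  3 -1  0  0  0]
square_tray wrist [657.1 116.1  40.   -1.4] [0 0 0 0]
post_stand all [ 439.7 -273.     0.8] [ 1  0  1  0 -2  0 -3  0  1  0  0 -4  0  0  0 -4]
post_stand wrist [ 435.5 -264.4   14.3] [ 0  0  0 -2  0  2  0  0]
shaker all [571.4  34.2  -2.3] [ 0 -3  0  3  0  1  0  0 -2 -8  2  4  0  0  0  2]
shaker wrist [576.6  34.5 -44.4] [ 0 -1  3  7  0  0 -1  0]
spice_jar all [ 598.2 -273.     5.1] [ 3 -2 -1  1  0 -1  1  0  0  3  0 -1]
spice_jar wrist [ 597.5 -259.8   24.1] [ 0  1  0 -1]
purple1 [ 430.4 -160.3    3.3]
purple2 [640.1 -29.9   0. ]
```

```bash
cat >> h.py <<'E'
def ground(px,k,fish,z=0):
    f=k["mtx"][0,0]; d=(np.array(px,float)-k["mtx"][:2,2])
    if fish:
        r=np.hypot(*d); c=np.r_[d/r*np.sin(r/f),np.cos(r/f)]
    else: c=np.r_[d/f,1]
    w=k["R"].T@c; o=-k["R"].T@k["t"]; return o+w*(z-o[2])/w[2]
E
python3 - <<'E'
from h import *
import pickle
np.set_printoptions(precision=0,suppress=True)
cs,cd=calibration("scene"),calibration("side");k2=pickle.load(open("v2.pkl","rb"))[0]
for n,p in dict(kettle_near=(213/1.5,300/1.5),kettle_right=(265/1.5,270/1.5),bin_l=(335/1.5,248/1.5)).items(): print(n,ground(p,cs,0))
for n,p in dict(bin_l=(495/1.5,320/1.5),bin_r=(665/1.5,477/1.5),kettle=(480/1.5,272/1.5)).items(): print("side",n,ground(p,cd,0))
for n,p in dict(bin_l=(352,42),bin_r=(495,68)).items(): print("v2",n,ground(p,k2,1))
E
```

```text
kettle_near [795.  75.   0.]
kettle_right [763. -25.  -0.]
bin_l [ 688. -135.    0.]
side bin_l [706. -88.   0.]
side bin_r [ 699. -415.    0.]
side kettle [759.  16.   0.]
v2 bin_l [ 667. -113.    0.]
v2 bin_r [ 670. -452.    0.]
```

send_rows:
  deltas:
    - [[-0.04,0.04,0],[0,0,0]]
    - [[-0.06,0.06,0],[0,0,0]]
    - [[-0.07,0.07,0],[0,0,0]]
    - [[-0.06,0,0],[0,0,0]]
    - [[-0.04,0,0],[0,0,0]]
    - [[0,0,0.04],[0,0,0]]
    - [[0,0,0],[0,0,0]]
    - [[0,0,0],[0,0,0]]

```text
time_s: 8.05
ee_pos: [325.1, -38.8, 328.2]
ee_rot: [-180.0, 0.0, 0.1]
force: [0.4, -0.9, 0.4]
gripper_width: 91.1
gripper_force: 0.0
```

```bash
python3 look.py v3
```

```text
tamper [(0.9, [243.0, 35.0, 35.4, 38.3])]
leveller [(0.66, [241.2, 63.8, 33.4, 20.5]), (0.46, [247.0, 68.5, 32.7, 19.0])]
dosing_cup [(0.81, [317.8, 79.0, 37.1, 32.9]), (0.77, [242.2, 65.1, 37.2, 23.5])]
dosing_ring [(0.56, [241.1, 70.9, 42.9, 27.7])]
bored_block [(0.87, [106.3, 42.6, 62.3, 67.8])]
round_dish [(0.63, [308.1, 0.0, 44.7, 41.1])]
square_tray [(0.69, [198.9, 0.0, 31.0, 24.9])]
post_stand [(0.73, [369.4, 70.1, 49.5, 57.4])]
shaker [(0.97, [199.7, 0.8, 30.2, 23.7])]
spice_jar [(0.67, [385.5, 0.0, 41.5, 20.6])]
```

View pics/v3.png

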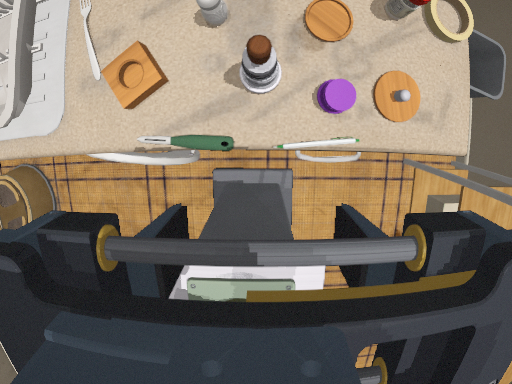

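v3 shows the pile centred on column 261, in line with the tool's centre plane, so y ≈ -39. Going for the tamper.

send_rows:
  deltas:
    - [[0.021,0,0],[0,0,0]]
    - [[0.05,0,0],[0,0,0]]
    - [[0.05,0,0],[0,0,0]]
    - [[0.05,0,0],[0,0,0]]
    - [[0.05,0,0],[0,0,0]]
    - [[0.045,0,0],[0,0,0]]
    - [[0.021,0,0],[0,0,0]]
    - [[0,0,0.03],[0,0,0]]
    - [[0,0,0.06],[0,0,0]]
    - [[0,0,0.06],[0,0,0]]

```text
time_s: 9.6
ee_pos: [468.8, -38.7, 252.3]
ee_rot: [180.0, -0.1, 0.1]
force: [0.7, -0.5, -0.5]
gripper_width: 90.9
gripper_force: 0.0
```

send_rows:
  deltas:
    - [[0,0,0.06],[0,0,0]]
    - [[0,0,0.06],[0,0,0]]
    - [[0,0,0.04],[0,0,0]]
    - [[0,0,0.03],[0,0,0]]
    - [[0,0,0],[0,0,0]]
    - [[0,0,0],[0,0,0]]

```text
time_s: 10.2
ee_pos: [468.7, -38.7, 158.2]
ee_rot: [-180.0, -0.0, 0.1]
force: [0.3, -0.5, 0.5]
gripper_width: 91.1
gripper_force: 0.0
```

send_rows:
  deltas:
    - [[0,0,0],[0,0,0]]
    - [[0,0,0],[0,0,0]]
    - [[0,0,0],[0,0,0]]
    - [[0,0,0],[0,0,0]]
    - [[0,0,0],[0,0,0]]
    - [[0,0,0],[0,0,0]]
    - [[0,0,0],[0,0,0]]
    - [[0,0,0],[0,0,0]]
  grip: 1
  grip_force: 20

```text
time_s: 11.0
ee_pos: [468.5, -38.6, 157.9]
ee_rot: [-180.0, -0.0, 0.0]
force: [0.6, 2.0, 0.5]
gripper_width: 30.3
gripper_force: 0.5
```

send_rows:
  deltas:
    - [[0,0,0],[0,0,0]]
    - [[0,0,0],[0,0,0]]
    - [[0,0,0],[0,0,0]]
    - [[0,0,0],[0,0,0]]
    - [[0,0,-0.004],[0,0,0]]
    - [[0,0,-0.01],[0,0,0]]
    - [[0,0,-0.02],[0,0,0]]
    - [[0,0,-0.02],[0,0,0]]
    - [[0,0,0],[0,0,0]]

```text
time_s: 11.9
ee_pos: [469.8, -38.9, 186.9]
ee_rot: [180.0, -0.2, 0.1]
force: [0.6, 0.4, -2.9]
gripper_width: 26.6
gripper_force: 20.0
```

```bash
python3 look.py g1 tamper leveller
```

```text
tamper [(0.94, [232.2, 183.4, 60.3, 91.9])]
leveller [(0.88, [230.2, 166.0, 51.8, 34.7])]
```

View pics/g1.png

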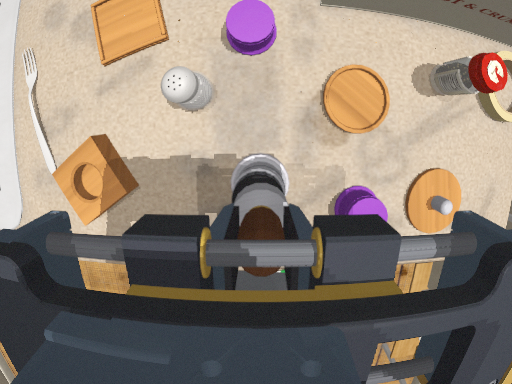

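The tamper is held upright, with the front edge of its foot at about (260,183). The block's hole is at (88,182). Next, a look at the block from in front.

send_rows:
  deltas:
    - [[-0.008,-0.02,-0.02],[0,0,0]]
    - [[-0.016,-0.04,0],[0,0,0]]
    - [[-0.016,-0.04,0],[0,0,0]]
    - [[-0.016,-0.04,0],[0,0,0]]
    - [[-0.016,-0.04,0],[0,0,0]]
    - [[-0.016,-0.04,0],[0,0,0]]
    - [[-0.016,-0.04,0],[0,0,0]]
    - [[-0.016,-0.04,0],[0,0,0]]
    - [[-0.016,-0.04,0],[0,0,0]]
    - [[-0.016,-0.04,0],[0,0,0]]

```text
time_s: 13.05
ee_pos: [391.3, 152.5, 195.4]
ee_rot: [-180.0, 0.0, 0.1]
force: [0.2, 0.1, -1.1]
gripper_width: 26.3
gripper_force: 20.0
```

send_rows:
  deltas:
    - [[-0.012,-0.02,0],[0,0,0]]
    - [[-0.006,-0.014,0],[0,0,0]]
    - [[0,0,0],[0,0,0]]
    - [[0,0,0],[0,0,0]]
    - [[0,0,0],[0,0,0]]

```text
time_s: 13.55
ee_pos: [383.5, 167.7, 195.0]
ee_rot: [180.0, -0.0, 0.0]
force: [-0.2, 0.3, -2.5]
gripper_width: 26.2
gripper_force: 20.0
```

```bash
python3 look.py g2 tamper bored_block; python3 - <<'E'
from h import *
import pickle
np.set_printoptions(precision=1,suppress=True)
U=np.ones(4); O=[]
for t in("v1","v2","v3","g2"):
    k,o=pickle.load(open(t+".pkl","rb")); O.append((k,1,o["bored_block"][0][1],U))
v,r=fit("bored_block",O,yaw=True,x0=(472,168,0));print(v,r)
v,r=fit("bored_block",O,yaw=True,x0=(472,168,0),fixz=0);print("z0",v,r)
v,r=fit("bored_block",O[-1:],yaw=True,x0=(472,168,0),fixz=0);print("g2",v,r)
s=state();print(s["ee_pos"]); k,o=pickle.load(open("g2.pkl","rb")); b=o["tamper"][0][1]
z=s["ee_pos"][2]-58.9
v,r=fit("tamper",[(k,1,b,np.array([1,1,1,0]))],x0=(*s["ee_pos"][:2],z),fixz=z);print("tamper",v[:2]-s["ee_pos"][:2],r)
E
```

```text
tamper [(0.83, [231.3, 182.2, 58.8, 94.2])]
bored_block [(0.69, [209.9, 50.8, 102.2, 100.1])]
[470.8 166.9  -8.4   0.6] [ 0.1  0.9 -1.2  0.7  1.   1.6  3.6  0.6 -2.4 -1.   2.5 -1.3 -0.1 -0.3
 -0.7 -0.5]
z0 [470.2 166.2  -3.3   0.5] [-0.8  0.6 -2.6  0.3  0.3  2.7  2.6  1.2 -3.6 -1.4  0.6 -1.7  0.5 -0.2
 -0.1 -0.4]
g2 [469.9 166.4  -0.9   0.5] [ 0.1 -0.1 -0.1  0.1]
[383.5 167.8 194.9]
tamper [-0.4 -1. ] [-1.1  0.   1.1 -0. ]
```

View pics/g2.png

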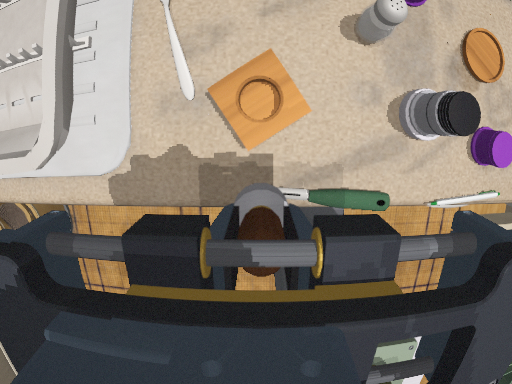

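```bash
python3 - <<'E'
from h import *
import pickle
from scipy.ndimage import map_coordinates
k,o=pickle.load(open("g2.pkl","rb")); g=cv2.GaussianBlur(cv2.imread("pics/g2.png"),(0,0),1).astype(float).sum(2)
def score(x,y,R,z,sel):
    s=lambda r:map_coordinates(g,proj(circ(r,z,72)[sel]+[x,y,0],k,1)[:,::-1].T,order=1)
    return np.mean(np.abs(s(R+1.5)-s(R-1.5)))
for R,z in((25.2,38),(22.2,35)):
    G=[(score(x,y,R,z,slice(None)),x,y) for x in np.arange(463,478,.5) for y in np.arange(160,174,.5)]
    G.sort(reverse=True);print("hole",R,G[:4])
a=np.linspace(0,360,72,False);sel=(a<60)|(a>300)
for R,dz in((21,24),(21,3)):
    G=[(score(383.5+x,167.8+y,R,194.9-58.9+dz,sel),x,y) for x in np.arange(-6,6,.5) for y in np.arange(-4,4,.5)]
    G.sort(reverse=True);print("foot",dz,G[:4])
E
```

```text
hole 25.2 [(np.float64(71.7047005963703), np.float64(471.5), np.float64(169.0)), (np.float64(71.68514639923413), np.float64(471.5), np.float64(168.5)), (np.float64(71.18524140814988), np.float64(471.0), np.float64(168.5)), (np.float64(71.08551196498733), np.float64(471.0), np.float64(169.0))]
hole 22.2 [(np.float64(85.54569288709983), np.float64(471.0), np.float64(166.0)), (np.float64(85.35649818249848), np.float64(471.5), np.float64(166.0)), (np.float64(84.42784926319194), np.float64(471.0), np.float64(165.5)), (np.float64(84.32725399074633), np.float64(471.5), np.float64(165.5))]
foot 24 [(np.float64(89.35907726598982), np.float64(1.0), np.float64(-4.0)), (np.float64(87.61114325795093), np.float64(1.5), np.float64(-4.0)), (np.float64(87.26473047217799), np.float64(1.0), np.float64(-3.5)), (np.float64(86.20849617965949), np.float64(1.5), np.float64(-3.5))]
foot 3 [(np.float64(83.49305347565694), np.float64(-3.0), np.float64(-4.0)), (np.float64(82.65036693456041), np.float64(-3.5), np.float64(-4.0)), (np.float64(82.00077219097268), np.float64(-3.5), np.float64(-3.5)), (np.float64(81.46261851544676), np.float64(-4.0), np.float64(-4.0))]
```

send_rows:
  deltas:
    - [[0.015,0,0],[0,0,0]]
    - [[0.04,0,0],[0,0,0]]
    - [[0.04,0,0],[0,0,0]]
    - [[0.04,0,0],[0,0,0]]
    - [[0.03,0.0004,0],[0,0,0]]
    - [[0.01,0,0.02],[0,0,0]]
    - [[0,0,0.05],[0,0,0]]
    - [[0,0,0.05],[0,0,0]]
    - [[0,0,0.04],[0,0,0]]
    - [[0,0,0],[0,0,0]]

```text
time_s: 14.7
ee_pos: [467.8, 167.2, 111.8]
ee_rot: [179.9, 0.4, 0.1]
force: [-1.1, 0.3, -2.2]
gripper_width: 26.8
gripper_force: 20.0
```

send_rows:
  deltas:
    - [[0,0,0.008],[0,0,0]]
    - [[0,0,0.008],[0,0,0]]
    - [[0,0,0.006],[0,0,0]]
    - [[0,0,0.004],[0,0,0]]
    - [[0,0,0.004],[0,0,0]]
    - [[0,0,0],[0,0,0]]

```text
time_s: 15.3
ee_pos: [470.7, 168.1, 99.9]
ee_rot: [-180.0, 0.0, 0.1]
force: [0.9, -0.5, -2.7]
gripper_width: 26.0
gripper_force: 20.0
```

send_rows:
  deltas:
    - [[0.0005,0.001,0.004],[0,0,0]]
    - [[0,0,0.004],[0,0,0]]
    - [[0,0,0.004],[0,0,0]]
    - [[0,0,0],[0,0,0]]

```text
time_s: 15.7
ee_pos: [471.0, 167.7, 93.7]
ee_rot: [-180.0, 0.0, 0.1]
force: [-0.2, 0.1, -2.9]
gripper_width: 26.4
gripper_force: 20.0
```

send_rows:
  deltas:
    - [[0,0,0.004],[0,0,0]]
    - [[0,0,0.004],[0,0,0]]
    - [[0,0,0.004],[0,0,0]]
    - [[0,0,0],[0,0,0]]

```text
time_s: 16.1
ee_pos: [471.2, 167.9, 87.8]
ee_rot: [-180.0, -0.0, 0.0]
force: [0.6, 1.8, -4.4]
gripper_width: 26.4
gripper_force: 20.0
```

send_rows:
  deltas:
    - [[0,0,0.004],[0,0,0]]
    - [[0,0,0.004],[0,0,0]]
    - [[0,0,0],[0,0,0]]

```text
time_s: 16.4
ee_pos: [471.2, 167.9, 83.8]
ee_rot: [-180.0, -0.0, 0.0]
force: [1.3, 2.8, -1.9]
gripper_width: 26.2
gripper_force: 20.0
```

send_rows:
  deltas:
    - [[0.0006,-0.001,0.004],[0,0,0]]
    - [[0,0,0.004],[0,0,0]]
    - [[0,0,0.004],[0,0,0]]
    - [[0,0,0],[0,0,0]]

```text
time_s: 16.8
ee_pos: [471.2, 168.0, 77.6]
ee_rot: [180.0, 0.0, 0.1]
force: [1.0, 1.7, -4.0]
gripper_width: 26.4
gripper_force: 20.0
```

send_rows:
  deltas:
    - [[0,0,0.002],[0,0,0]]
    - [[0,0,0.002],[0,0,0]]
    - [[0,0,0],[0,0,0]]

```text
time_s: 17.1
ee_pos: [471.3, 168.1, 75.8]
ee_rot: [180.0, 0.0, 0.1]
force: [0.4, 1.7, -2.3]
gripper_width: 26.5
gripper_force: 20.0
```

send_rows:
  deltas:
    - [[0,0,0.002],[0,0,0]]
    - [[0,0,0.001],[0,0,0]]
    - [[0,0,0],[0,0,0]]

```text
time_s: 17.4
ee_pos: [471.4, 168.1, 74.9]
ee_rot: [-180.0, -0.0, 0.1]
force: [0.2, 0.7, 2.8]
gripper_width: 26.7
gripper_force: 20.0
```

send_rows:
  deltas:
    - [[0,0,0.001],[0,0,0]]
    - [[0,0,0.001],[0,0,0]]
    - [[0,0,0],[0,0,0]]

```text
time_s: 17.7
ee_pos: [471.5, 168.2, 74.8]
ee_rot: [-180.0, -0.1, 0.1]
force: [-2.6, 0.1, 11.5]
gripper_width: 26.7
gripper_force: 20.0
```

send_rows:
  deltas:
    - [[0,0,-0.002],[0,0,0]]
    - [[0,0,0],[0,0,0]]
    - [[0,0,0],[0,0,0]]
    - [[0,0,0],[0,0,0]]
    - [[0,0,0],[0,0,0]]
    - [[0,0,0],[0,0,0]]
    - [[0,0,-0.02],[0,0,0]]
    - [[0,0,-0.06],[0,0,0]]
    - [[0,0,-0.08],[0,0,0]]
    - [[0,0,-0.08],[0,0,0]]
  grip: 0

```text
time_s: 18.7
ee_pos: [471.0, 168.0, 196.3]
ee_rot: [180.0, 0.0, 0.1]
force: [1.1, 1.2, -0.0]
gripper_width: 91.0
gripper_force: 0.0
```

send_rows:
  deltas:
    - [[-0.015,0.024,-0.06],[0,0,0]]
    - [[-0.036,0.054,0],[0,0,0]]
    - [[-0.036,0.06,0],[0,0,0]]
    - [[-0.036,0.06,0],[0,0,0]]
    - [[-0.036,0.06,0],[0,0,0]]
    - [[-0.036,0.06,0],[0,0,0]]
    - [[-0.036,0.054,0],[0,0,0]]
    - [[-0.02,0.04,0],[0,0,0]]
    - [[0,0,0],[0,0,0]]
    - [[0,0,0],[0,0,0]]

```text
time_s: 19.7
ee_pos: [346.3, -38.0, 225.1]
ee_rot: [-180.0, -0.1, -0.0]
force: [-0.4, 0.6, -0.2]
gripper_width: 90.9
gripper_force: 0.0
```

```bash
cat > pile.py <<'E'
import sys,pickle
from h import *
np.set_printoptions(precision=1,suppress=True)
n,z=sys.argv[2],float(sys.argv[3])
k,o=pickle.load(open(sys.argv[1]+".pkl","rb"));U=np.ones(4)
print(state()["ee_pos"])
for p,b,_ in o[n]:
    v,r=fit(n,[(k,1,b,U)],x0=(468,-39,z),fixz=z);print(round(p,2),v[:2],r)
    v,r=fit(n,[(k,1,b,U)],x0=(468,-39,z));print("   free z",v,r)
E
python3 look.py p2 leveller dosing_cup dosing_ring round_dish spice_jar
python3 pile.py p2 leveller 65;python3 pile.py p2 round_dish 0
python3 - <<'E'
from h import *
for c in("scene","side"):
    grab_frame(c); k=calibration(c); print(c)
    for n,b0 in(("tamper",(471.3,168,16)),("leveller",(468,-39,65)),("dosing_cup",(468,-39,20)),("spice_jar",(598,-273,0))):
        print(n,bb(proj(M[n]+np.array(b0),k,0)).round(1),[(round(d["p"],2),(np.r_[d["bbox"][:2],np.add(d["bbox"][:2],d["bbox"][2:])]).round(1)) for d in trace(c,n)[:2]])
E
```

```text
leveller []
dosing_cup [(0.87, [332.7, 86.7, 50.2, 41.6]), (0.77, [240.1, 78.9, 45.0, 18.1])]
dosing_ring [(0.67, [233.9, 69.1, 53.3, 38.0]), (0.27, [411.0, 0.6, 40.5, 13.3])]
round_dish [(0.67, [319.7, 1.2, 55.4, 36.6])]
spice_jar [(0.86, [412.8, 0.0, 43.4, 14.6])]
[346.4 -37.4 224.4]
[346.4 -37.4 224.4]
0.67 [ 565.1 -155.1] [ -1.6 -19.3   4.    1.7]
   free z [ 586.1 -176.3  -79.5] [ 2.  -9.  -2.7  2.6]
scene
tamper [218.2 258.3 239.  292.8] [(0.77, array([220.7, 258.7, 243.9, 291.7]))]
leveller [267.6 187.  289.7 212.9] [(0.74, array([264.9, 193.6, 290.9, 215. ]))]
dosing_cup [265.4 196.2 289.9 226.4] [(0.93, array([300.9, 177.8, 323.6, 202.6])), (0.77, array([202.6, 178.8, 227. , 205.9]))]
spice_jar [268.9 114.1 285.4 152.4] [(0.6, array([267. , 116.7, 287.9, 152.2]))]
side
tamper [173.7 153.2 193.2 189.5] [(0.72, array([179. , 159.9, 193.6, 185.4]))]
leveller [210.  199.3 235.6 228.3] [(0.71, array([250.2, 303.5, 304. , 351.4])), (0.68, array([209.6, 200.3, 239.3, 226.6]))]
dosing_cup [210.6 211.4 239.  245.8] [(0.69, array([210.8, 220. , 240.4, 245.8])), (0.68, array([277.6, 187.4, 305.2, 215.8]))]
spice_jar [335.4 243.2 364.1 298.4] [(0.86, array([338.4, 242.3, 364.4, 295.1]))]
```

View pics/p2.png

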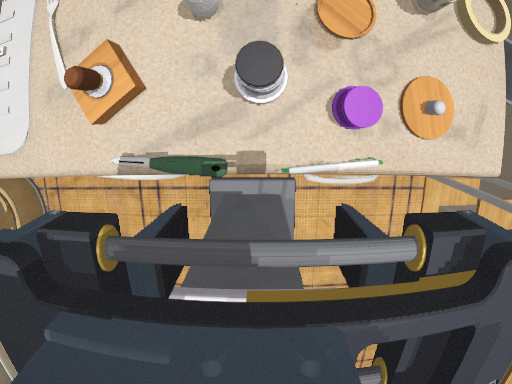

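The tamper stands seated in the block. The leveller's black top is at about (259,64) and the ring at about (261,80).

```bash
python3 - <<'E'
from h import *
import pickle
k,o=pickle.load(open("p2.pkl","rb"))
print(ground((259.5,64.5),k,1,99))
im=cv2.imread("pics/p2.png"); m=(im.max(2)<70).astype(np.uint8); m[:, :220]=0;m[:,300:]=0;m[110:]=0;m[:30]=0
n,l,st,c=cv2.connectedComponentsWithStats(m); i=1+st[1:,4].argmax(); b=st[i][:4];print(st[i],c[i])
M["top"]=circ(23,99)
print(fit("top",[(k,1,b.astype(float),np.array([1,1,1,0]))],x0=(468,-39,0),fixz=0))
v,r=fit("dosing_ring",[(k,1,o["dosing_ring"][0][1],np.array([1,0,1,1]))],x0=(468,-39,0),fixz=0);print(v,r)
E
```

```text
[465.74590931 -37.657397    99.        ]
[241  78  33   9  48] [256.375       83.83333333]
(array([429.51631758, -34.64414674,   0.        ]), array([-9.00059876e+00,  7.23103076e-03,  6.68442726e+00,  0.00000000e+00]))
[461.31727143 -38.54664062   0.        ] [-7.05310349e-01 -0.00000000e+00  7.04844017e-01 -6.21484193e-04]
```

send_rows:
  deltas:
    - [[0.02,0.0016,0],[0,0,0]]
    - [[0.05,0,0],[0,0,0]]
    - [[0.06,0,0],[0,0,0]]
    - [[0.06,0,0],[0,0,0]]
    - [[0.04,0,0],[0,0,0]]
    - [[0.012,0,0.02],[0,0,0]]
    - [[0,0,0.06],[0,0,0]]
    - [[0,0,0.07],[0,0,0]]
    - [[0,0,0.06],[0,0,0]]
    - [[0,0,0.03],[0,0,0]]

```text
time_s: 21.5
ee_pos: [464.3, -38.5, 101.3]
ee_rot: [-180.0, 0.3, 0.1]
force: [-0.2, 0.1, 0.6]
gripper_width: 91.0
gripper_force: 0.0
```

send_rows:
  deltas:
    - [[0,0,0.022],[0,0,0]]
    - [[0,0,0],[0,0,0]]
    - [[0,0,0],[0,0,0]]

```text
time_s: 21.8
ee_pos: [467.3, -38.7, 93.8]
ee_rot: [-180.0, -0.0, 0.1]
force: [-0.0, 0.5, 0.3]
gripper_width: 91.2
gripper_force: 0.0
```

Closing on the grip, then a small lift.

send_rows:
  deltas:
    - [[0,0,0],[0,0,0]]
    - [[0,0,0],[0,0,0]]
    - [[0,0,0],[0,0,0]]
    - [[0,0,0],[0,0,0]]
    - [[0,0,0],[0,0,0]]
    - [[0,0,0],[0,0,0]]
    - [[0,0,0],[0,0,0]]
    - [[0,0,0],[0,0,0]]
  grip: 1
  grip_force: 15

```text
time_s: 22.6
ee_pos: [467.1, -38.5, 93.5]
ee_rot: [-180.0, -0.0, 0.0]
force: [-0.2, 1.8, 1.9]
gripper_width: 45.4
gripper_force: 15.0
```

send_rows:
  deltas:
    - [[0,0,0],[0,0,0]]
    - [[0,0,-0.004],[0,0,0]]
    - [[0,0,-0.01],[0,0,0]]
    - [[0,0,-0.03],[0,0,0]]
    - [[0,0,-0.05],[0,0,0]]
    - [[0,0,-0.05],[0,0,0]]
    - [[0,0,-0.03],[0,0,0]]
    - [[0,0,0],[0,0,0]]
    - [[0,0,0],[0,0,0]]

```text
time_s: 23.5
ee_pos: [466.5, -38.8, 180.0]
ee_rot: [180.0, 0.0, 0.1]
force: [-0.6, 0.6, -2.7]
gripper_width: 45.4
gripper_force: 15.0
```

```bash
python3 look.py g3 leveller dosing_cup round_dish spice_jar;python3 pile.py g3 round_dish 0; python3 pile.py g3 spice_jar 0; python3 pile.py g3 dosing_cup 20
```

```text
leveller [(0.96, [219.3, 183.1, 82.6, 92.8])]
dosing_cup [(0.96, [335.4, 182.7, 55.1, 35.8]), (0.87, [220.3, 0.0, 57.1, 51.4]), (0.86, [235.0, 153.0, 51.5, 40.4])]
round_dish [(0.81, [323.2, 60.0, 69.1, 68.7])]
spice_jar [(0.69, [435.0, 46.4, 77.0, 45.2])]
[466.5 -38.7 179.5]
0.81 [ 564.6 -151.2] [-0.2 -1.3  0.3  1.2]
   free z [ 565.2 -153.6   -7.2] [ 0.5 -0.5 -0.5  0.4]
[466.5 -38.7 179.5]
0.69 [ 603.5 -279.1] [-0.7  0.7  0.7 -1. ]
   free z [ 604.1 -280.9   -2.1] [-0.5  0.8  0.4 -1.2]
[466.5 -38.7 179.5]
0.96 [ 438.8 -151.7] [-1.7 -3.1  2.3 20.8]
   free z [ 433.6 -177.4  -50.2] [ 4.1 -9.8 -2.6  2.4]
0.87 [627.2 -27.5] [ 0.3 -3.5 -0.4  7.3]
   free z [642.5 -23.6 -20.9] [ 1.9 -1.5 -5.5  1.8]
0.86 [485.5 -39.6] [ -1.5 -16.8   1.5   2.8]
   free z [457.1 -39.7 -92.4] [ 5.8 -2.1 -5.8  1.5]
```

View pics/g3.png

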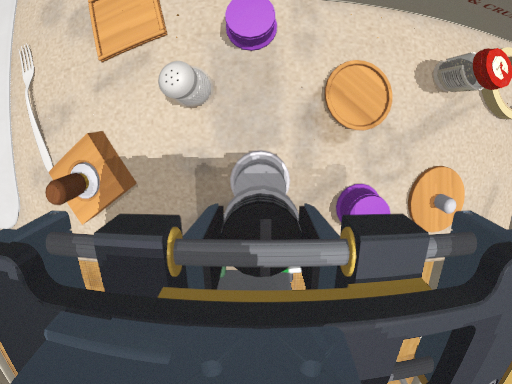

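The leveller is held and the rest of the pile is undisturbed; the dish is at (358,95). Moving over the dish.

send_rows:
  deltas:
    - [[0.01,0.012,0],[0,0,0]]
    - [[0.03,0.034,0],[0,0,0]]
    - [[0.04,0.046,0],[0,0,0]]
    - [[0.04,0.046,0],[0,0,0]]
    - [[0.04,0.046,0],[0,0,0]]
    - [[0.03,0.034,0],[0,0,0]]
    - [[0.008,0.01,0],[0,0,0]]
    - [[0,0,0.04],[0,0,0]]
    - [[0,0,0.06],[0,0,0]]
    - [[0,0,0.06],[0,0,0]]

```text
time_s: 24.75
ee_pos: [566.0, -152.5, 99.6]
ee_rot: [-180.0, -0.0, 0.1]
force: [0.3, -0.8, -2.7]
gripper_width: 45.3
gripper_force: 15.0
```

send_rows:
  deltas:
    - [[0,0,0.06],[0,0,0]]
    - [[0,0,0.03],[0,0,0]]
    - [[0,0,0.02],[0,0,0]]
    - [[0,0,0],[0,0,0]]
    - [[0,0,0],[0,0,0]]

```text
time_s: 25.25
ee_pos: [566.6, -152.7, 46.1]
ee_rot: [180.0, -0.1, 0.1]
force: [-0.1, -0.4, -2.4]
gripper_width: 45.2
gripper_force: 15.0
```

```bash
python3 look.py d1 round_dish spice_jar leveller; python3 - <<'E'
from h import *
for c in("scene","side"):
    im=grab_frame(c); k=calibration(c); cv2.imwrite(f"pics/d_{c}.png",im[:,:,::-1])
    for n in("leveller","spice_jar","round_dish"):
        print(c,n,[(round(d["p"],2),d["bbox"]) for d in trace(c,n)[:2]])
a=cv2.imread("pics/d_scene.png")[90:250,180:380];b=cv2.imread("pics/d_side.png")[160:320,220:420]
cv2.imwrite("pics/dd.png",cv2.resize(np.hstack([a,b]),(800,320),interpolation=cv2.INTER_CUBIC))
E
```

```text
round_dish [(0.61, [201.1, 164.7, 112.6, 46.8])]
spice_jar [(0.85, [396.3, 142.1, 114.8, 90.4])]
leveller [(0.56, [219.8, 186.4, 81.2, 89.4])]
scene leveller [(0.67, [260.7, 164.2, 13.6, 16.1])]
scene spice_jar []
scene round_dish [(0.83, [248.5, 168.7, 31.4, 22.2])]
side leveller [(0.65, [284.1, 233.6, 16.8, 26.7])]
side spice_jar [(0.79, [336.5, 243.4, 26.3, 52.5]), (0.68, [240.3, 172.1, 17.2, 40.5])]
side round_dish [(0.21, [208.3, 235.9, 31.6, 16.8])]
```

View pics/dd.png

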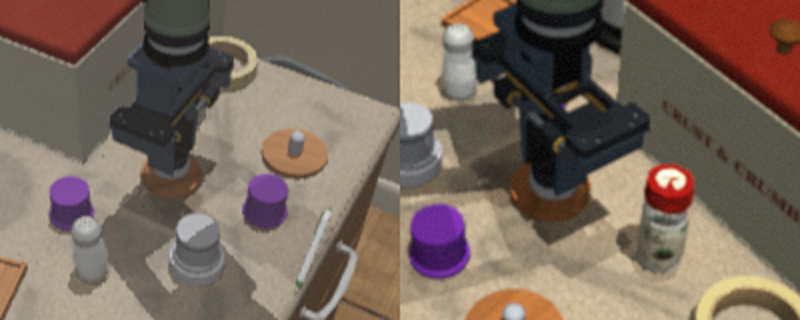

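The leveller hangs centred over the dish and the jar is clear of the gripper. Lowering.

send_rows:
  deltas:
    - [[-0.002,-0.003,0.01],[0,0,0]]
    - [[0,0,0.006],[0,0,0]]
    - [[0,0,0.004],[0,0,0]]
    - [[0,0,0.002],[0,0,0]]
    - [[0,0,0],[0,0,0]]

```text
time_s: 26.35
ee_pos: [565.1, -151.1, 34.2]
ee_rot: [-180.0, 0.0, 0.1]
force: [0.3, 0.8, -2.0]
gripper_width: 45.4
gripper_force: 15.0
```

send_rows:
  deltas:
    - [[0,0,0.002],[0,0,0]]
    - [[0,0,0.001],[0,0,0]]
    - [[0,0,0],[0,0,0]]

```text
time_s: 26.65
ee_pos: [565.4, -151.2, 33.6]
ee_rot: [180.0, -0.0, 0.1]
force: [-1.1, 0.0, 2.9]
gripper_width: 45.2
gripper_force: 15.0
```

send_rows:
  deltas:
    - [[0,0,0],[0,0,0]]
    - [[0,0,0],[0,0,0]]
    - [[0,0,0],[0,0,0]]
    - [[0,0,0],[0,0,0]]
    - [[0,0,-0.02],[0,0,0]]
    - [[0,0,-0.06],[0,0,0]]
    - [[0,0,-0.08],[0,0,0]]
    - [[0,0,-0.08],[0,0,0]]
    - [[0,0,-0.08],[0,0,0]]
    - [[0,0,-0.06],[0,0,0]]
  grip: 0

```text
time_s: 27.65
ee_pos: [565.7, -151.2, 226.7]
ee_rot: [179.9, -0.2, 0.1]
force: [0.2, -0.4, -0.1]
gripper_width: 91.6
gripper_force: 0.0
```

send_rows:
  deltas:
    - [[-0.03,-0.015,0],[0,0,0]]
    - [[-0.06,-0.03,0],[0,0,0]]
    - [[-0.08,-0.04,0],[0,0,0]]
    - [[-0.08,-0.04,0],[0,0,0]]
    - [[-0.08,-0.04,0],[0,0,0]]
    - [[-0.06,-0.035,0],[0,0,0]]
    - [[-0.04,-0.026,0],[0,0,0]]
    - [[0,0,0],[0,0,0]]
    - [[0,0,0],[0,0,0]]

```text
time_s: 28.55
ee_pos: [350.6, -38.4, 223.8]
ee_rot: [180.0, -0.2, 0.1]
force: [0.4, -0.1, -0.0]
gripper_width: 91.0
gripper_force: 0.0
```

```bash
python3 look.py p3 leveller dosing_cup dosing_ring round_dish; python3 pile.py p3 dosing_cup 20; python3 pile.py p3 dosing_ring 0
```

```text
leveller [(0.83, [328.2, 0.0, 45.0, 29.8])]
dosing_cup [(0.81, [237.9, 51.2, 48.3, 49.6]), (0.55, [330.5, 90.4, 52.8, 42.3])]
dosing_ring [(0.56, [234.1, 71.1, 53.8, 39.7]), (0.36, [399.8, 80.2, 55.3, 66.4])]
round_dish [(0.85, [318.2, 2.2, 57.1, 38.4])]
[350.8 -38.7 222.9]
0.81 [467.2 -40.7] [-0.4 -1.   0.4  1.2]
   free z [468.9 -40.8   9. ] [ 0.4 -0.3 -0.4  0.3]
0.55 [ 429.8 -152.3] [-1.  -2.2  1.1  2.3]
   free z [ 430.6 -159.8   -2.4] [ 0.6 -0.9 -0.6  0.8]
[350.8 -38.7 222.9]
0.56 [450.6 -39.5] [-0.5 -5.8  0.5  8.1]
   free z [455.7 -39.6 -45.3] [ 2.5 -3.6 -2.5  4.6]
0.36 [ 439.6 -264.5] [  1.4   6.3  -7.8 -11.7]
   free z [ 432.  -216.2   88.6] [-1.7  1.5  2.7 -1.4]
```

View pics/p3.png

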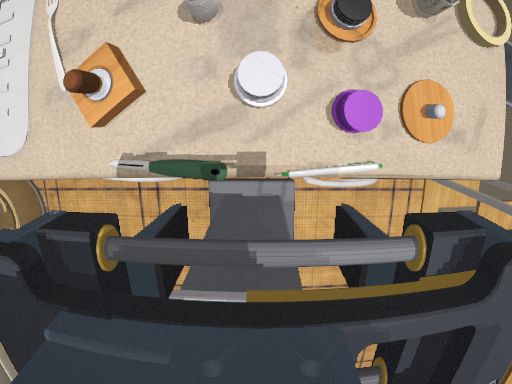

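The leveller sits in the dish at (350,10), and the cup top is at (261,75). Grasping the cup.

send_rows:
  deltas:
    - [[0.02,0.0022,0],[0,0,0]]
    - [[0.05,0,0],[0,0,0]]
    - [[0.06,0,0],[0,0,0]]
    - [[0.06,0,0],[0,0,0]]
    - [[0.034,0,0],[0,0,0]]
    - [[0.01,0,0.02],[0,0,0]]
    - [[0,0,0.06],[0,0,0]]
    - [[0,0,0.08],[0,0,0]]
    - [[0,0,0.08],[0,0,0]]
    - [[0,0,0.05],[0,0,0]]

```text
time_s: 29.8
ee_pos: [464.6, -39.2, 74.7]
ee_rot: [-180.0, 0.3, 0.0]
force: [-0.1, -0.0, 0.2]
gripper_width: 91.4
gripper_force: 0.0
```

send_rows:
  deltas:
    - [[0,0,0.03],[0,0,0]]
    - [[0,0,0.023],[0,0,0]]
    - [[0,0,0],[0,0,0]]
    - [[0,0,0],[0,0,0]]

```text
time_s: 30.2
ee_pos: [467.2, -39.4, 51.6]
ee_rot: [-180.0, -0.0, 0.0]
force: [-0.6, -0.3, 0.7]
gripper_width: 91.4
gripper_force: 0.0
```

send_rows:
  deltas:
    - [[0,0,0],[0,0,0]]
    - [[0,0,0],[0,0,0]]
    - [[0,0,0],[0,0,0]]
    - [[0,0,0],[0,0,0]]
    - [[0,0,0],[0,0,0]]
    - [[0,0,0],[0,0,0]]
    - [[0,0,0],[0,0,0]]
    - [[0,0,0],[0,0,0]]
  grip: 1
  grip_force: 15

```text
time_s: 31.0
ee_pos: [467.1, -39.2, 51.6]
ee_rot: [-180.0, -0.0, 0.0]
force: [-0.3, 1.3, 2.3]
gripper_width: 49.2
gripper_force: 15.0
```

send_rows:
  deltas:
    - [[0,0,-0.004],[0,0,0]]
    - [[0,0,-0.01],[0,0,0]]
    - [[0,0,-0.03],[0,0,0]]
    - [[0,0,-0.06],[0,0,0]]
    - [[0,0,-0.06],[0,0,0]]
    - [[0,0,-0.06],[0,0,0]]
    - [[0,0,-0.03],[0,0,0]]
    - [[0,0,-0.006],[0,0,0]]
    - [[0.015,-0.02,0],[0,0,0]]
    - [[0.03,-0.04,0],[0,0,0]]

```text
time_s: 32.0
ee_pos: [488.5, -9.2, 180.3]
ee_rot: [180.0, 0.2, -0.1]
force: [1.1, -0.2, -1.7]
gripper_width: 48.8
gripper_force: 15.0
```

send_rows:
  deltas:
    - [[0.035,-0.05,0],[0,0,0]]
    - [[0.035,-0.05,0],[0,0,0]]
    - [[0.035,-0.05,0],[0,0,0]]
    - [[0.025,-0.035,0],[0,0,0]]
    - [[0.01,-0.015,0],[0,0,0]]
    - [[0,0,0],[0,0,0]]
    - [[0,0,0],[0,0,0]]
    - [[0,0,0],[0,0,0]]

```text
time_s: 32.8
ee_pos: [558.6, 90.0, 181.2]
ee_rot: [180.0, 0.1, 0.0]
force: [-0.4, -0.5, -1.2]
gripper_width: 49.3
gripper_force: 15.0
```

```bash
python3 look.py g4 square_tray shaker dosing_cup dosing_ring;python3 - <<'E'
from h import *
import pickle
np.set_printoptions(precision=1,suppress=True)
U=np.ones(4)
k,o=pickle.load(open("g4.pkl","rb"));print(state()["ee_pos"])
k2,o2=pickle.load(open("v2.pkl","rb"))
A=[(k,1,o["square_tray"][0][1],U),(k2,1,o2["square_tray"][0][1],U)]
for a in(A[:1],A): print(fit("square_tray",a,x0=(670,125,0),yaw=True,fixz=0))
print(fit("square_tray",A,x0=(670,125,0),yaw=True))
E
```

```text
square_tray [(0.71, [178.8, 31.0, 102.0, 103.2]), (0.57, [496.3, 136.1, 15.0, 31.6])]
shaker [(0.72, [294.7, 152.6, 44.6, 45.3]), (0.48, [219.4, 179.8, 85.6, 109.6]), (0.37, [497.0, 139.4, 13.0, 30.5])]
dosing_cup [(0.86, [430.4, 258.4, 13.7, 25.2]), (0.83, [339.3, 84.7, 57.8, 46.9])]
dosing_ring []
[559.2  90.3 181.7]
(array([666.6, 123.8,  -0.6,   0.3]), array([-0.6,  0.6,  0.5, -0.6]))
(array([667.3, 123.4,  -0.6,   0.3]), array([ 0. ,  0.2,  0.7, -1.4, -1.2,  0.5, -0.2,  0.6]))
(array([665.6, 122.2,   9.1,   0.3]), array([ 0. ,  0.4,  1.1, -0.6, -1.1,  0.2, -0.5,  0.1]))
```

View pics/g4.png

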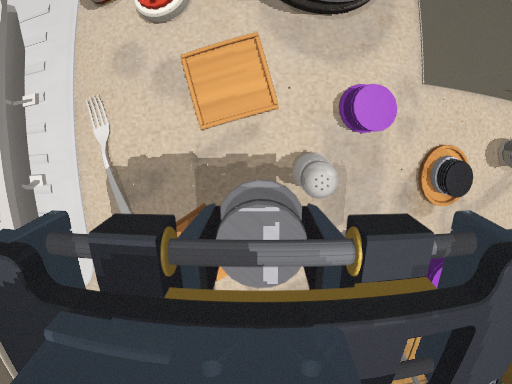

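The tray is at (229,81) and clear; the cup is held upright and the shaker at (318,178) is standing. Moving to the tray and lowering.

send_rows:
  deltas:
    - [[0.02,-0.006,0],[0,0,0]]
    - [[0.05,-0.016,0],[0,0,0]]
    - [[0.06,-0.018,0],[0,0,0]]
    - [[0.05,-0.016,0],[0,0,0]]
    - [[0.026,-0.008,0],[0,0,0]]
    - [[0.01,-0.002,0],[0,0,0]]
    - [[0,0,0.03],[0,0,0]]
    - [[0,0,0.06],[0,0,0]]
    - [[0,0,0.06],[0,0,0]]
    - [[0,0,0.06],[0,0,0]]

```text
time_s: 34.05
ee_pos: [667.2, 123.7, 75.7]
ee_rot: [-180.0, -0.0, 0.0]
force: [-0.1, -0.7, -2.1]
gripper_width: 49.0
gripper_force: 15.0
```

send_rows:
  deltas:
    - [[0,0,0.04],[0,0,0]]
    - [[0,0,0.02],[0,0,0]]
    - [[0,0,0.008],[0,0,0]]
    - [[0,0,0],[0,0,0]]
    - [[0,0,0],[0,0,0]]

```text
time_s: 34.55
ee_pos: [668.3, 124.1, 43.8]
ee_rot: [-180.0, -0.1, 0.1]
force: [-0.4, -1.4, -1.7]
gripper_width: 48.9
gripper_force: 15.0
```

send_rows:
  deltas:
    - [[0,0,0.006],[0,0,0]]
    - [[0,0,0.004],[0,0,0]]
    - [[0,0,0.002],[0,0,0]]
    - [[0,0,0],[0,0,0]]

```text
time_s: 34.95
ee_pos: [667.4, 123.9, 36.7]
ee_rot: [-180.0, -0.0, 0.1]
force: [-0.2, 0.7, -0.4]
gripper_width: 48.7
gripper_force: 15.0
```

send_rows:
  deltas:
    - [[0,0,0.002],[0,0,0]]
    - [[0,0,0.001],[0,0,0]]
    - [[0,0,0],[0,0,0]]

```text
time_s: 35.25
ee_pos: [667.4, 123.9, 36.6]
ee_rot: [-180.0, -0.0, 0.1]
force: [-2.5, -0.3, 7.4]
gripper_width: 48.7
gripper_force: 15.0
```

send_rows:
  deltas:
    - [[0,0,0],[0,0,0]]
    - [[0,0,0],[0,0,0]]
    - [[0,0,0],[0,0,0]]
    - [[0,0,0],[0,0,0]]
    - [[0,0,-0.02],[0,0,0]]
    - [[0,0,-0.06],[0,0,0]]
    - [[0,0,-0.08],[0,0,0]]
    - [[0,0,-0.08],[0,0,0]]
    - [[0,0,-0.06],[0,0,0]]
    - [[0,0,-0.02],[0,0,0]]
  grip: 0

```text
time_s: 36.25
ee_pos: [669.2, 124.2, 200.0]
ee_rot: [-179.9, -0.5, 0.1]
force: [0.9, 1.1, 0.2]
gripper_width: 90.8
gripper_force: 0.0
```

send_rows:
  deltas:
    - [[-0.03,0.016,0],[0,0,0]]
    - [[-0.06,0.03,0],[0,0,0]]
    - [[-0.07,0.036,0],[0,0,0]]
    - [[-0.07,0.036,0],[0,0,0]]
    - [[-0.07,0.036,0],[0,0,0]]
    - [[-0.07,0.036,0],[0,0,0]]
    - [[-0.07,0.036,0],[0,0,0]]
    - [[-0.07,0.036,0],[0,0,0]]
    - [[-0.07,0.036,0],[0,0,0]]
    - [[-0.05,0.03,0],[0,0,0]]

```text
time_s: 37.25
ee_pos: [349.4, -40.8, 194.0]
ee_rot: [-180.0, 0.2, 0.1]
force: [0.9, -0.1, 0.2]
gripper_width: 90.9
gripper_force: 0.0
```

send_rows:
  deltas:
    - [[0,0,0],[0,0,0]]
    - [[0,0,0],[0,0,0]]
    - [[0,0,0],[0,0,0]]

```text
time_s: 37.55
ee_pos: [353.3, -40.2, 194.8]
ee_rot: [-180.0, -0.0, 0.1]
force: [-0.3, -0.1, 0.7]
gripper_width: 91.3
gripper_force: 0.0
```

```bash
python3 look.py p4 dosing_ring post_stand; python3 pile.py p4 dosing_ring 0; python3 pile.py p4 post_stand 0;python3 - <<'E'
from h import *
np.set_printoptions(precision=1,suppress=True)
im={}
for c in("scene","side"):
    im[c]=grab_frame(c); k=calibration(c); cv2.imwrite(f"pics/e_{c}.png",im[c][:,:,::-1])
    for n,b0 in(("dosing_ring",(468,-39,0)),("post_stand",(440,-273,0)),("dosing_cup",(667,124,5))):
        print(c,n,bb(proj(M[n]+np.array(b0),k,0)),[(round(d["p"],2),(np.r_[d["bbox"][:2],np.add(d["bbox"][:2],d["bbox"][2:])]).round(1)) for d in trace(c,n)[:3]])
E
```

```text
dosing_ring [(0.67, [231.2, 53.2, 57.8, 57.2])]
post_stand [(0.91, [405.3, 77.9, 59.0, 72.8])]
[353.3 -40.1 194.7]
0.67 [462.3 -40.2] [-0.9 -0.6  0.9  0.6]
   free z [463.4 -40.1  -9. ] [-0.2  0.2  0.2 -0.2]
[353.3 -40.1 194.7]
0.91 [ 437.5 -270.1] [ 0.3  2.  -0.6 -2.1]
   free z [ 436.8 -261.1   14.5] [-0.7  0.6  0.9 -0.6]
scene dosing_ring [263.5 205.9 291.4 232.8] [(0.69, array([263.1, 207.1, 290.3, 235.3])), (0.34, array([215.2, 199.3, 234.2, 227.8]))]
scene post_stand [310.3 153.5 344.  179.3] [(0.32, array([207.7, 261.7, 246.4, 307.9]))]
scene dosing_cup [155.  213.  181.8 243.8] [(0.94, array([206. , 180. , 224.9, 207.3])), (0.78, array([157. , 214.8, 180.3, 247.9])), (0.66, array([248.1, 168.8, 278.8, 192.5]))]
side dosing_ring [208.9 224.7 241.4 254.1] [(0.56, array([209.7, 227. , 237.8, 253.9]))]
side post_stand [250.  304.6 302.2 352.7] [(0.89, array([252.3, 301.3, 304.1, 352.7]))]
side dosing_cup [252.6 149.6 275.9 177.4] [(0.9, array([255.2, 150.5, 278.3, 174.1])), (0.81, array([275.9, 187.6, 304.1, 218.8])), (0.62, array([225. , 258.5, 257.4, 300.1]))]
```

View pics/p4.png

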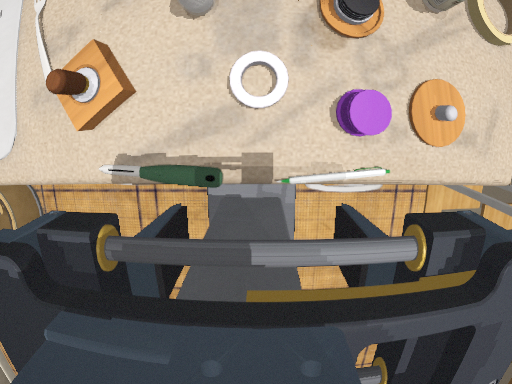

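The ring lies alone at (259,80) and the post shaft is at (446,113); tamper, leveller and cup are all placed. Grasping the ring.

send_rows:
  deltas:
    - [[0.02,0,0],[0,0,0]]
    - [[0.05,0,0],[0,0,0]]
    - [[0.06,0,0],[0,0,0]]
    - [[0.055,0,0],[0,0,0]]
    - [[0.03,0,0],[0,0,0]]
    - [[0.008,0,0.02],[0,0,0]]
    - [[0,0,0.06],[0,0,0]]
    - [[0,0,0.08],[0,0,0]]
    - [[0,0,0.08],[0,0,0]]
    - [[0,0,0.04],[0,0,0]]

```text
time_s: 39.1
ee_pos: [460.3, -40.0, 51.7]
ee_rot: [-180.0, 0.4, 0.1]
force: [-1.0, 0.5, 0.1]
gripper_width: 91.6
gripper_force: 0.0
```

send_rows:
  deltas:
    - [[0,0,0.03],[0,0,0]]
    - [[0,0,0.02],[0,0,0]]
    - [[0,0,0.014],[0,0,0]]
    - [[0,0,0],[0,0,0]]
    - [[0,0,0],[0,0,0]]

```text
time_s: 39.6
ee_pos: [464.3, -40.3, 23.4]
ee_rot: [180.0, -0.1, 0.1]
force: [0.6, -0.2, 0.1]
gripper_width: 91.1
gripper_force: 0.0
```

send_rows:
  deltas:
    - [[0,0,0.006],[0,0,0]]
    - [[0,0,0],[0,0,0]]
    - [[0,0,0],[0,0,0]]

```text
time_s: 39.9
ee_pos: [464.2, -40.3, 20.2]
ee_rot: [-180.0, -0.0, 0.1]
force: [0.7, -0.9, -0.5]
gripper_width: 90.9
gripper_force: 0.0
```

send_rows:
  deltas:
    - [[0,0,0],[0,0,0]]
    - [[0,0,0],[0,0,0]]
    - [[0,0,0],[0,0,0]]
    - [[0,0,0],[0,0,0]]
    - [[0,0,0],[0,0,0]]
    - [[0,0,0],[0,0,0]]
    - [[0,0,0],[0,0,0]]
  grip: 1
  grip_force: 15

```text
time_s: 40.6
ee_pos: [464.1, -40.2, 20.0]
ee_rot: [-180.0, -0.0, 0.1]
force: [-0.7, 0.8, 1.7]
gripper_width: 66.6
gripper_force: 15.0
```

send_rows:
  deltas:
    - [[0,0,-0.004],[0,0,0]]
    - [[0,0,-0.01],[0,0,0]]
    - [[0,0,-0.03],[0,0,0]]
    - [[0,0,-0.06],[0,0,0]]
    - [[0,0,-0.06],[0,0,0]]
    - [[0,0,-0.06],[0,0,0]]
    - [[0,0,-0.02],[0,0,0]]
    - [[0,0,0],[0,0,0]]
    - [[0,0,0],[0,0,0]]

```text
time_s: 41.5
ee_pos: [463.1, -40.2, 140.8]
ee_rot: [-180.0, 0.1, 0.1]
force: [-0.8, 0.0, -1.7]
gripper_width: 66.7
gripper_force: 15.0
```

```bash
python3 look.py g5 dosing_ring post_stand; python3 pile.py g5 post_stand 0; python3 - <<'E'
from h import *
import pickle
k,o=pickle.load(open("g5.pkl","rb")); s=state()["ee_pos"]; z=s[2]-20
for p,b,_ in o["dosing_ring"]: print(fit("dosing_ring",[(k,1,b,np.array([1,1,1,0]))],x0=(s[0],s[1],z),fixz=z)[0][:2]-s[:2])
for c in("scene","side"):
    grab_frame(c); kk=calibration(c)
    print(c,bb(proj(M["dosing_ring"]+np.r_[s[:2],z],kk,0)).round(1),[(round(d["p"],2),np.round(d["bbox"],1)) for d in trace(c,"dosing_ring")[:2]])
E
```

```text
dosing_ring [(0.65, [204.7, 174.6, 112.5, 114.2])]
post_stand [(0.95, [419.0, 169.1, 61.3, 61.3])]
[463.  -40.2 140.4]
0.95 [ 439.7 -270.3] [-0.  -1.8  0.2 10.6]
   free z [ 430.8 -303.3  -50.6] [ 1.7 -1.2 -6.2  1.3]
[ 0.1723623  -1.06370007]
scene [266.9 171.5 297.9 200.1] [(0.69, array([282.8, 178.2,  14.6,  22.7]))]
side [200.4 181.  236.  211.3] [(0.72, array([275.5, 242.1,  39.3,  27.1])), (0.56, array([202.5, 184.7,  14.2,  24.6]))]
```

The ring is held at the TCP's centre. Looking at the post from in front of it.

send_rows:
  deltas:
    - [[-0.008,0.02,0],[0,0,0]]
    - [[-0.02,0.05,0],[0,0,0]]
    - [[-0.025,0.06,0],[0,0,0]]
    - [[-0.025,0.06,0],[0,0,0]]
    - [[-0.025,0.06,0],[0,0,0]]
    - [[-0.025,0.06,0],[0,0,0]]
    - [[-0.025,0.06,0],[0,0,0]]
    - [[-0.025,0.05,0],[0,0,0]]
    - [[-0.018,0.034,0],[0,0,0]]
    - [[-0.004,0.012,0],[0,0,0]]

```text
time_s: 42.85
ee_pos: [362.9, -275.1, 141.9]
ee_rot: [180.0, 0.0, -0.1]
force: [-0.7, 0.5, -1.2]
gripper_width: 66.5
gripper_force: 15.0
```

send_rows:
  deltas:
    - [[0,0,0],[0,0,0]]
    - [[0,0,0],[0,0,0]]
    - [[0,0,0],[0,0,0]]

```text
time_s: 43.15
ee_pos: [364.5, -272.6, 141.9]
ee_rot: [-180.0, -0.0, 0.1]
force: [0.4, 0.1, -1.5]
gripper_width: 66.2
gripper_force: 15.0
```

```bash
python3 look.py g6 dosing_ring post_stand; python3 pile.py g6 post_stand 0; python3 - <<'E'
from h import *
import pickle
np.set_printoptions(precision=1,suppress=True)
M["post_stand"]=np.vstack([circ(45,0),circ(45,10),circ(10,37),circ(7,40)]);U=np.ones(4);A=[]
for t in("v1","v2","v3","p4","g6"):
    k,o=pickle.load(open(t+".pkl","rb"));A.append((k,1,o["post_stand"][0][1],U))
for c,b in(("scene",[308.9,153.1,33.9,25.5]),("side",[252.3,303.8,52.9,49.2])): A.append((calibration(c),0,b,U))
print(fit("post_stand",A,x0=(440,-273,0)))
E
```

```text
dosing_ring [(0.75, [204.8, 174.8, 113.8, 113.5])]
post_stand [(0.66, [210.0, 64.9, 96.8, 92.2])]
[ 364.6 -272.8  141.9]
0.66 [ 439. -271.] [ 2.1  0.3 -2.  -0.3]
   free z [ 438.9 -271.     7.4] [ 0.9 -0.9 -0.8  0.8]
(array([ 438.8, -270.8,    1.3]), array([ 0.5, -0.4, -0.1, -4.4, -0.8, -0.1, -1.2, -3.7,  2.1,  0.4,  0.8,
       -4.9,  1.3,  1. ,  0.5, -3. ,  1.7,  0.3, -2. ,  0.1,  1.5,  0.7,
        1.4,  1. , -3.6, -0.2, -4.3, -1.4]))
```

send_rows:
  deltas:
    - [[0.02,-0.004,0],[0,0,0]]
    - [[0.04,0,0],[0,0,0]]
    - [[0.05,0,0],[0,0,0]]
    - [[0.03,0,0],[0,0,0]]
    - [[0.01,0,0],[0,0,0]]
    - [[0,0,0.03],[0,0,0]]
    - [[0,0,0.05],[0,0,0]]
    - [[0,0,0.04],[0,0,0]]
    - [[0,0,0.024],[0,0,0]]
    - [[0,0,0],[0,0,0]]

```text
time_s: 44.3
ee_pos: [437.9, -270.5, 68.4]
ee_rot: [-179.9, 0.2, 0.1]
force: [0.5, -0.3, -0.3]
gripper_width: 66.2
gripper_force: 15.0
```

send_rows:
  deltas:
    - [[0,0,0.008],[0,0,0]]
    - [[0,0,0.01],[0,0,0]]
    - [[0,0,0.01],[0,0,0]]
    - [[0,0,0.01],[0,0,0]]
    - [[0,0,0],[0,0,0]]

```text
time_s: 44.8
ee_pos: [438.8, -271.0, 50.3]
ee_rot: [-180.0, 0.1, 0.1]
force: [-0.9, 1.2, -1.5]
gripper_width: 66.4
gripper_force: 15.0
```

send_rows:
  deltas:
    - [[0.001,0,0.01],[0,0,0]]
    - [[0,0,0.01],[0,0,0]]
    - [[0,0,0.01],[0,0,0]]
    - [[0,0,0.004],[0,0,0]]
    - [[0,0,0.002],[0,0,0]]
    - [[0,0,0],[0,0,0]]
    - [[0,0,0],[0,0,0]]

```text
time_s: 45.5
ee_pos: [439.8, -271.4, 33.0]
ee_rot: [180.0, -0.0, 0.1]
force: [-0.5, 0.7, -0.8]
gripper_width: 66.5
gripper_force: 15.0
```

send_rows:
  deltas:
    - [[0,0,0.002],[0,0,0]]
    - [[0,0,0.002],[0,0,0]]
    - [[0,0,0],[0,0,0]]

```text
time_s: 45.8
ee_pos: [439.7, -271.3, 30.8]
ee_rot: [-180.0, 0.0, 0.1]
force: [-0.5, -0.1, -0.8]
gripper_width: 66.6
gripper_force: 15.0
```

send_rows:
  deltas:
    - [[0,0,0.001],[0,0,0]]
    - [[0,0,0.001],[0,0,0]]
    - [[0,0,0],[0,0,0]]

```text
time_s: 46.1
ee_pos: [439.8, -271.3, 30.0]
ee_rot: [-180.0, -0.0, 0.1]
force: [-0.4, 0.1, -0.2]
gripper_width: 66.2
gripper_force: 15.0
```

send_rows:
  deltas:
    - [[0,0,0.001],[0,0,0]]
    - [[0,0,0],[0,0,0]]

```text
time_s: 46.3
ee_pos: [439.8, -271.3, 30.0]
ee_rot: [180.0, -0.0, 0.1]
force: [-0.9, -0.2, 4.3]
gripper_width: 66.7
gripper_force: 15.0
```

Seated. Releasing and backing off.

send_rows:
  deltas:
    - [[0,0,0],[0,0,0]]
    - [[0,0,0],[0,0,0]]
    - [[0,0,0],[0,0,0]]
    - [[0,0,0],[0,0,0]]
    - [[0,0,-0.02],[0,0,0]]
    - [[0,0,-0.06],[0,0,0]]
    - [[0,0,-0.08],[0,0,0]]
    - [[0,0,-0.08],[0,0,0]]
    - [[0,0,-0.08],[0,0,0]]
    - [[0,0,-0.06],[0,0,0]]
  grip: 0

```text
time_s: 47.3
ee_pos: [440.2, -271.6, 223.0]
ee_rot: [179.9, -0.2, 0.1]
force: [-0.2, -0.4, -0.1]
gripper_width: 91.4
gripper_force: 0.0
```

send_rows:
  deltas:
    - [[-0.03,-0.04,-0.02],[0,0,0]]
    - [[-0.04,-0.08,0],[0,0,0]]
    - [[-0.04,-0.08,0],[0,0,0]]
    - [[-0.04,-0.08,0],[0,0,0]]
    - [[-0.03,-0.06,0],[0,0,0]]
    - [[0,0,0],[0,0,0]]
    - [[0,0,0],[0,0,0]]
    - [[0,0,0],[0,0,0]]

```text
time_s: 48.1
ee_pos: [350.4, -102.1, 229.9]
ee_rot: [180.0, -0.1, 0.0]
force: [0.2, 0.1, -0.2]
gripper_width: 91.5
gripper_force: 0.0
```

```bash
python3 - <<'E'
from h import *
np.set_printoptions(precision=1,suppress=True)
print(state()["ee_pos"],state()["gripper_width"])
P=dict(tamper=(471.3,168,16),leveller=(565,-152,5),dosing_cup=(667.4,124,5),dosing_ring=(439.8,-271.3,10),shaker=(571.4,34.2,0),spice_jar=(601,-276,0))
for c in("scene","side","wrist"):
    k=calibration(c);grab_frame(c)
    for n,b0 in P.items():
        print(c,n,bb(proj(M[n]+np.array(b0),k,c=="wrist")),[(round(d["p"],2),np.r_[d["bbox"][:2],np.add(d["bbox"][:2],d["bbox"][2:])].round(1)) for d in trace(c,n)[:3]])
E
```

```text
[ 350.4 -102.1  229.9] 91.49004354861391
scene tamper [218.2 258.3 239.  292.8] [(0.77, array([221.5, 256.9, 240.9, 290.8]))]
scene leveller [255.9 161.3 274.9 183.5] [(0.74, array([255.6, 166. , 275.6, 181.6])), (0.67, array([316.3, 151.3, 333.9, 173. ])), (0.65, array([215.8, 198.7, 234.1, 231.4]))]
scene dosing_cup [154.8 213.  181.7 243.7] [(0.92, array([303.4, 175.2, 325.5, 206.4])), (0.88, array([158.1, 216. , 183. , 242. ]))]
scene dosing_ring [314.9 151.5 340.6 173.8] [(0.51, array([315.2, 151.5, 334.8, 172.6]))]
scene shaker [214.1 196.2 233.9 232.5] [(0.74, array([215. , 199.8, 233.9, 228.7]))]
scene spice_jar [268.5 113.1 284.9 151.4] [(0.81, array([266.3, 115.9, 288.8, 149.6]))]
side tamper [173.7 153.2 193.2 189.5] []
side leveller [282.4 235.1 307.5 264.5] [(0.66, array([283. , 236.9, 310.9, 264. ]))]
side dosing_cup [252.7 149.5 276.  177.3] [(0.88, array([278.5, 186.8, 304.9, 219. ])), (0.58, array([226.8, 262.1, 254.3, 300.6])), (0.55, array([256.8, 149.9, 277.6, 177.3]))]
side dosing_ring [255.9 302.6 294.8 342.3] [(0.92, array([258.3, 304.5, 294.5, 341.4])), (0.72, array([278.4, 236.7, 310. , 265.6]))]
side shaker [239.1 170.6 259.6 211.8] [(0.86, array([240.5, 169. , 257.7, 211.4]))]
side spice_jar [337.6 243.5 366.6 298.8] [(0.91, array([336.9, 241.1, 363.6, 294.9]))]
wrist tamper [ 27.7  74.4  81.3 104.9] [(0.96, array([ 28.2,  75.8,  77.2, 102.5]))]
wrist leveller [280.  -16.3 321.5  26.5] [(0.79, array([279.5,   0.9, 320.3,  25. ]))]
wrist dosing_cup [ 79.8 -62.3 125.9 -18.9] [(0.79, array([283.4,  88.3, 330.3, 128.1]))]
wrist dosing_ring [365.1  79.9 415.9 131. ] [(0.69, array([353.1,  73.7, 412. , 142.8])), (0.67, array([367.5,  81.2, 416.1, 134.6])), (0.39, array([278. ,   0. , 319.3,  24.6]))]
wrist shaker [124.3 -23.7 176.   26.3] [(0.89, array([130.7,   0. , 173.7,  24.9]))]
wrist spice_jar [371.2 -47.3 433.2  10.1] [(0.68, array([372.5,   0. , 405.6,   8.4]))]
```

Every tool and bystander matches its predicted position, so I'm handing in.

```bash
python3 -c "
from workcell import *
print(job_done())"
```

```text
the job is handed in; nothing more can be done
None
```

The job is handed in: all four tools are in their holders, placed in the order asked, with the gripper open and clear, and the final camera check showed the shaker and spice jar where they were.

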